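# Stack the vial caddy on the loaded sample tote

### The job

Set the empty caddy (the small tote with the upright grip post) on top of the tote that holds the rack of vials, as an upper tier. Turn it half way round first, so that it stands level on the ledges inside that tote's rim, clear of the vials, instead of nesting down on them. Lower it on rather than dropping it, and leave the other, empty tote where it is.

Things in the scene. Friction and masses are not known exactly. Their poses are not given: they have to be found in the camera images.
- loaded_tote: Light grey open tote, 208 x 158 mm (rim lip 218 x 168), 85 high, inside 200 x 150. Three solid ledges on its inside walls, flat tops 73 mm up (12 below the rim): one in each corner of the -x end (45 x 45), one in the middle of the +x end (45 along x, 50 along y). Has a fixed white rack of black-capped vials, tops 50 mm up. About 0.9 kg. Origin: centre of underside; x along its length, z up.
- empty_tote: The same tote (same size, ledges, origin and axes) with nothing in it; about 0.5 kg, a bystander.
- caddy_mid (a point): Centre of the caddy, 60 mm above its underside; z up, x along its length. Loose light grey open tote, about 0.35 kg, 176 x 126 mm, walls 75 high. A square post, 28 x 28, sides parallel to the caddy's, rises on its axis to 120 mm above the underside: grip it from above, on either pair of faces, 25 to 50 mm above this point. Starts on the bench, the same way round as the totes to within about 40 degrees.
- caddy_tongue (a point): Tip of the caddy's tongue (40 wide), 88 mm from the caddy's centre along its -x, same height and axes; the +x end has two prongs (28 wide) with a 70 gap. Tongue towards a tote's corner-ledge end: caddy nests down inside. Tongue towards the single middle ledge: tongue and prongs rest on the three ledges, underside 73 mm above the tote's, 12 mm play to each side inside the rim.
There are look-alikes about, which are no part of the job. Leave any purple look-alike of the part that bears caddy_mid alone.

How it is judged:
By the outcome, as a careful person would: the job done as asked, in the order asked, and still so for the second after the job is handed in, with the robot touching nothing.
It also fails if it takes over 43 s, if anything falls off the work surface, if the arm or the gripper's body presses on something with over 40 N, if the wrist force passes 120 N, or if a joint passes its speed limit or range.

### The arm

A 6-joint arm with a two-finger parallel gripper is mounted at the origin on the work surface. World frame = base frame: x ahead of the robot, y to its left, z up, the work surface at z = 0. Lengths are in m, angles in rad, forces in N, time in s.
With the tool pointing down it reaches from about 0.3 to 0.775 m from the base axis. Payload 14.6 kg.
Tool frame: the origin (TCP) lies at the very end of the fingers, on their centre line; the grasp point (between the pads) lies 19 mm behind it; z points along the fingers, x is the direction in which the jaws open and shut, and the axes are right-handed (so a half turn about z gives the same grasp; the last joint's range is limited). The gripper opens to 94 mm and grips with 3 to 60 N. Pads are 16 mm wide; open, the fingers measure 119 mm over their backs; the gripper's body (75 mm by 177 mm) begins 78 mm behind the grasp point.
Start: joints at [-1.299, 0.3, 1.521, -0, 1.321, -0.067], TCP at [0.183, -0.519, 0.205] pointing down, gripper open.
Joint ranges: [-3.03, 3.03], [-0.79, 2.21], [0.23, 2.52], [-1.04, 4.18], [0, 3.07], [-2.55, 2.55]. Speed limits (rad/s): [2.22, 2.22, 2.57, 3.14, 3.14, 3.14].

### API

Orientations are given as [roll, pitch, yaw] about the fixed x, y, z axes, in that order (R = Rz(yaw) Ry(pitch) Rx(roll)).
In Python, from station import ctrl gives the robot as it stands.
- The arm moves only by the shell command python3 -m inch 'ROWS' [FORCE]. ROWS is JSON, one flat list of numbers, 7 for each row, row after row: the shift along the tool's x, y, z in cm, then the turn, a rotation vector about the tool's x, y, z in rad, then the opening, from 0 (shut) to 1 (fully open). In form: [tx, ty, tz, wx, wy, wz, claw, tx, ty, tz, wx, wy, wz, claw, ...]. A call has 1 to 20 rows; each row shifts and turns the commanded pose from where the row before left it, along the tool's axes as they then stand; what a row does not reach is not made up. A row lasts 1/8 s, in which the tool goes at most 62.5 mm and 10.7 degrees, less where a joint would pass 70% of its speed; a pose out of reach is approached as far as the arm can. A call is refused whole if a number of a shift passes 6.25 or a number of a turn 0.188, either way. A call with a gripper value outside its range is refused whole. The fingers move at their own pace and stop on an object; FORCE is the grip in N (left out, the last holds). Time passes only in rows, so rows that do not move let the fingers close. It gives the time, the measured TCP pose, the force and the opening at its end, in the units of the state.
- ctrl.get_obs(): the state, without advancing time (a new reading comes with each control period).
- ctrl.camera(name): name is "scene" or "top" or "wrist"; returns (picture, depth): 400x640x3 uint8, red, green, blue; 400x640 float32, m along the optical axis (not along the pixel's ray), 0 where there is no reading.
- ctrl.camera_params(name): a dict with "vertical_fov" (degrees; the focal length in pixels is half the picture's height over the tangent of half this angle, whatever the lens; pixels are square), "cx", "cy" (the principal point, pixels), "camera_from_world" (4x4, takes a point from world to camera coordinates); the wrist camera has in their place "mount" (4x4, takes a point from camera to tool coordinates, whose origin is the TCP and whose axes are the tool frame's). Camera axes: x right, y down, z forward; pixel columns grow to the right and rows downward; lengths in m; the calibration is good to about 2 mm. A picture is of the moment at which its call begins: read the wrist's pose just before it. camera_params takes no time and is no camera call.
- ctrl.hand_in(): hands the job in, once; it reports no verdict.
Trained networks look in the newest picture that a camera, given by its name, has taken for a name from the list of things; names that differ only in an ending like _2 or _b are one class to them, and where a whole thing is asked for, a point or a joint stands for the part that bears it (a point fixed in the world has none). Each returns a list of dicts, best first, with "score" (0 to 1); they miss things now and then, are a little off and sometimes report something else, mostly with a low value. They report only what shows in the picture. A call takes as long as a camera call. They do not tell look-alikes from the thing itself.
- ctrl.spot_in(camera, label): "bbox" ([centre column, centre row, width, height] in pixels, round what is visible of it).
- ctrl.place_of(camera, label): "centre" ([column, row] in pixels: a listed point, or the origin of a listed thing).
The state is a dict: "time_s": time; "qpos": joint angles; "joint_vel": joint speeds; "tau": joint torques, N m; "ee_pos": TCP position; "eef_rot": TCP orientation; "force": force on the tool from outside, world axes, zero at the start; "moment": the same for the moment, N m; "grip_width": finger opening in m.
Only numpy, scipy, OpenCV 4.12 (cv2) and the standard library are available. Lean on these libraries where they do the work, as an engineer would, in place of code of your own. Each camera call takes 0.05 s, during which the arm holds its last target. There are 200 camera calls.

## Working session

There is one attempt and no reset: what is moved stays moved. The work goes in short steps, Python scripts to look and compute and a shell command to move; the robot and the scene stay as the last step left them, time stands still between calls to the robot, and variables do not carry over. Pictures are saved under pics/ and viewed, about 8 in all and at most 12, crops included, and the job is handed in when it is done.

```bash
ls; mkdir -p pics
cat > h.py <<'E'
import numpy as np, cv2
from station import ctrl
from scipy.spatial.transform import Rotation as R
def K(n):
    p=ctrl.camera_params(n); return 200/np.tan(np.radians(p['vertical_fov'])/2),p['cx'],p['cy'],p
def T_wc(n,obs=None):
    f,cx,cy,p=K(n)
    if 'mount' in p:
        o=obs; T=np.eye(4); T[:3,:3]=R.from_euler('xyz',o['eef_rot']).as_matrix(); T[:3,3]=o['ee_pos']
        return T@np.array(p['mount'])
    return np.linalg.inv(np.array(p['camera_from_world']))
def ray_z(n,uv,z,obs=None):
    f,cx,cy,p=K(n); T=T_wc(n,obs)
    d=T[:3,:3]@np.array([(uv[0]-cx)/f,(uv[1]-cy)/f,1]); return T[:3,3]+d*(z-T[2,3])/d[2]
def cloud(n,dep,obs=None):
    f,cx,cy,p=K(n); T=T_wc(n,obs); v,u=np.mgrid[:400,:640]
    P=np.stack([(u-cx)/f*dep,(v-cy)/f*dep,dep],-1)@T[:3,:3].T+T[:3,3]; P[dep<=0]=np.nan; return P
def shot(n,name):
    o=ctrl.get_obs(); im,d=ctrl.camera(n); cv2.imwrite(f'pics/{name}.png',im[...,::-1]); np.save(f'pics/{name}.npy',d); return o,im,d
E
cat > a.py <<'E'
from h import *
Z={'loaded_tote':0,'empty_tote':0,'caddy_mid':.06,'caddy_tongue':.06}
for n in ('top','scene'):
    o,im,d=shot(n,n+'1'); 
    for l in Z:
        for r in ctrl.place_of(n,l)[:4]: print(n,l,round(r['score'],2),np.round(r['centre']),ray_z(n,r['centre'],Z[l]).round(3))
a=cv2.imread('pics/top1.png');b=cv2.imread('pics/scene1.png')
cv2.imwrite('pics/both.png',np.vstack([a,b])[:, :][:800])
print(ctrl.get_obs())
E
python3 a.py
```

```text
pics
top loaded_tote 0.59 [298. 197.] [ 0.548 -0.021  0.   ]
top empty_tote 0.95 [181. 188.] [0.576 0.302 0.   ]
top caddy_mid 0.98 [477. 151.] [ 0.651 -0.49   0.06 ]
top caddy_mid 0.65 [403. 184.] [ 0.569 -0.295  0.06 ]
top caddy_tongue 0.69 [412. 208.] [ 0.507 -0.316  0.06 ]
top caddy_tongue 0.62 [457. 175.] [ 0.59  -0.434  0.06 ]
scene loaded_tote 0.71 [350. 213.] [ 0.541 -0.005  0.   ]
scene empty_tote 0.8 [444. 202.] [0.583 0.308 0.   ]
scene caddy_mid 0.82 [261. 228.] [ 0.589 -0.292  0.06 ]
scene caddy_mid 0.73 [190. 258.] [ 0.644 -0.492  0.06 ]
scene caddy_tongue 0.96 [251. 206.] [ 0.485 -0.305  0.06 ]
scene caddy_tongue 0.88 [208. 240.] [ 0.59  -0.442  0.06 ]
{'time_s': 0.5, 'qpos': array([-1.29862106e+00,  2.99911626e-01,  1.52106296e+00,  6.65343500e-06,
        1.32067685e+00, -6.65734140e-02]), 'joint_vel': array([-0.00154612,  0.00104181,  0.00181544,  0.00158068, -0.00050563,
       -0.00021757]), 'tau': array([-2.08388502e-05, -5.31343710e+01, -3.52734768e+01,  7.08438316e-02,
        2.15732655e-02, -3.45512103e-05]), 'ee_pos': array([ 0.18277351, -0.5187107 ,  0.20541254]), 'eef_rot': array([-3.14158231e+00,  5.82143252e-05, -1.23204929e+00]), 'force': array([-0.05087457, -0.35427202, -0.55097158]), 'moment': array([ 0.01978008, -0.01012607,  0.02320677]), 'grip_width': 0.09414887874392411}
```

View pics/top1.png

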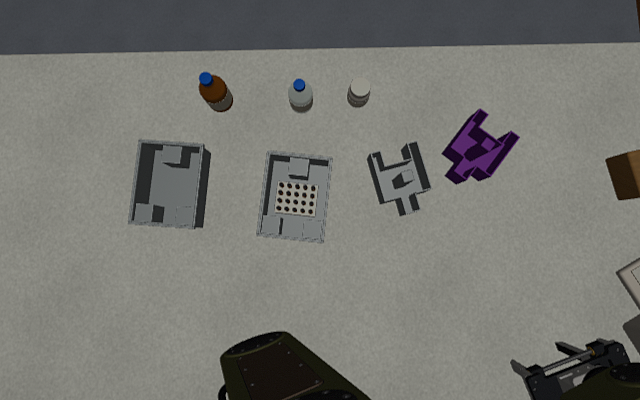

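View pics/scene1.png

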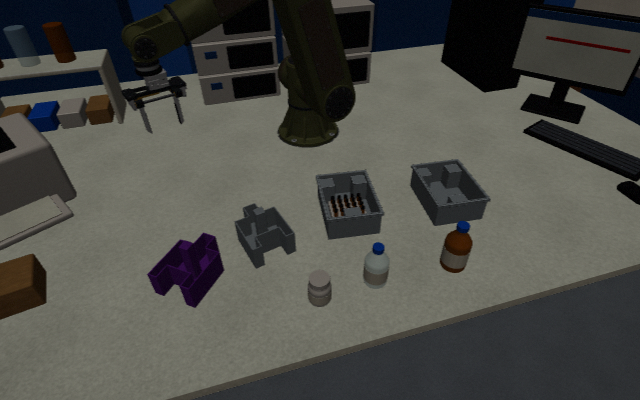

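The top view shows the grey caddy's post at about (403,180) with its tongue towards the robot (404,208). The purple look-alike is at (480,150). The loaded tote is at (297,197) with its single ledge at the far end, and the empty tote is at (170,185). Next I'll refine the poses with depth.

```bash
cat > b.py <<'E'
from h import *
def rect(P,c,r,z0,z1):
    m=(np.hypot(P[...,0]-c[0],P[...,1]-c[1])<r)&(P[...,2]>z0)&(P[...,2]<z1)
    q=P[m]; (cx,cy),(w,h),a=cv2.minAreaRect((q[:,:2]*1000).astype(np.float32)); return len(q),round(cx,1),round(cy,1),round(w,1),round(h,1),round(a,1),q[:,2].mean().round(4)
if __name__=='__main__':
  for n in ('top','scene'):
    P=cloud(n,np.load(f'pics/{n}1.npy'))
    print(n,'loaded rim',rect(P,(.54,-.013),.15,.078,.095))
    print('empty rim',rect(P,(.58,.30),.15,.078,.095))
    print('post top',rect(P,(.58,-.293),.06,.108,.13))
    print('caddy walls',rect(P,(.58,-.293),.125,.068,.082))
E
python3 b.py
python3 - <<'E'
from h import *
print(K('wrist'))
E
```

```text
top loaded rim (1090, 542.0, -15.4, 167.9, 218.0, 82.7, np.float64(0.084))
empty rim (1181, 579.9, 309.5, 170.1, 218.3, 84.8, np.float64(0.0834))
post top (143, 581.3, -291.0, 27.9, 27.8, 13.6, np.float64(0.1184))
caddy walls (460, 582.3, -291.8, 176.8, 127.3, 14.0, np.float64(0.0736))
scene loaded rim (653, 539.6, -13.6, 168.4, 222.1, 82.6, np.float64(0.0835))
empty rim (653, 578.0, 311.3, 172.2, 222.8, 84.0, np.float64(0.0833))
post top (97, 581.0, -290.0, 30.4, 27.4, 11.5, np.float64(0.1174))
caddy walls (415, 579.8, -289.7, 180.2, 127.3, 14.0, np.float64(0.0731))
(np.float64(302.4778860747347), 318.0670700030477, 197.83977540157684, {'vertical_fov': 66.94578265977063, 'cx': 318.0670700030477, 'cy': 197.83977540157684, 'mount': array([[ 9.99999657e-01,  2.20495848e-04, -7.98706666e-04,
         1.10531102e-04],
       [-9.23677025e-06,  9.66848805e-01,  2.55349541e-01,
        -7.44834054e-02],
       [ 8.28532099e-04, -2.55349445e-01,  9.66848475e-01,
        -1.79676977e-01],
       [ 0.00000000e+00,  0.00000000e+00,  0.00000000e+00,
         1.00000000e+00]])})
```

The tote yaw is about -7.3° and the caddy yaw about 14°. I'll grip at tool yaw -76° and turn +158.7° for the place, which keeps joint 6 within range. First move: go above the caddy.

```bash
python3 -m inch '[-0.69,-3.76,0,0,0,0,1, -0.69,-3.76,0,0,0,0,1, -0.69,-3.76,0,0,0,0,1, -0.69,-3.76,0,0,0,0,1, -0.69,-3.76,0,0,0,0,1, -0.69,-3.76,0,0,0,0,1, -0.69,-3.76,0,0,0,0,1, -0.69,-3.76,0,0,0,0,1, -0.69,-3.76,0,0,0,0,1, -0.69,-3.76,0,0,0,0,1, -0.69,-3.76,0,0,0,0,1, -0.69,-3.76,0,0,0,0,1, 0,0,0,0,0,0.047,1, 0,0,0,0,0,0.047,1, 0,0,0,0,0,0,1, 0,0,0,0,0,0,1]' 30
cat > go.py <<'E'
# python3 go.py x y z yaw_deg : shift (cm) and turn needed in tool axes
from h import *; import sys
x,y,z,yaw=map(float,sys.argv[1:]); o=ctrl.get_obs(); M=R.from_euler('xyz',o['eef_rot'])
T=R.from_euler('xyz',[np.pi,0,np.radians(yaw)])
print('shift cm',((np.array([x,y,z])-o['ee_pos'])@M.as_matrix()*100).round(2),'turn',(M.inv()*T).as_rotvec().round(3),'q',o['qpos'].round(2),'pos',o['ee_pos'].round(4),'yaw',np.degrees(o['eef_rot']).round(1),'t',o['time_s'],'F',o['force'].round(1),'M',o['moment'].round(2),'w',o['grip_width'])
E
cat > c.py <<'E'
from h import *; from b import rect
o,im,d=shot('wrist','w1'); P=cloud('wrist',d,o)
print('post',rect(P,(.581,-.291),.05,.108,.13)); print('walls',rect(P,(.581,-.291),.125,.066,.084))
E
python3 c.py; python3 go.py .581 -.291 .08 -76
```

```text
time_s: 2.5
ee_pos: [0.5808, -0.2907, 0.2054]
eef_rot: [3.142, 0.0, -1.325]
force: [0.3, 1.0, 0.5]
grip_width: 0.094
post (917, 580.1, -291.1, 26.9, 26.9, 14.2, np.float64(0.1196))
walls (2801, 579.0, -291.6, 175.9, 126.3, 14.3, np.float64(0.0738))
shift cm [ 0.03 -0.02 12.55] turn [-0.    -0.     0.001] q [-0.52  0.53  1.2  -0.    1.41  0.8 ] pos [ 0.5808 -0.2908  0.2055] yaw [-180.    -0.   -75.9] t 2.55 F [-0.5  0.5 -0.4] M [ 0.03  0.01 -0.02] w 0.09422362862321776
```

```bash
python3 -m inch '[0,0,2.1,0,0,0,1, 0,0,2.1,0,0,0,1, 0,0,2.1,0,0,0,1, 0,0,2.1,0,0,0,1, 0,0,2.1,0,0,0,1, 0,0,1.0,0,0,0,1, 0,0,1.0,0,0,0,1, 0,0,0,0,0,0,1, 0,0,0,0,0,0,0, 0,0,0,0,0,0,0, 0,0,0,0,0,0,0, 0,0,0,0,0,0,0, 0,0,0,0,0,0,0, 0,0,0,0,0,0,0]' 35; python3 go.py .581 -.291 .28 -76
```

```text
time_s: 4.3
ee_pos: [0.5808, -0.2906, 0.0804]
eef_rot: [-3.142, 0.0, -1.326]
force: [-0.1, 0.3, -0.9]
grip_width: 0.038
shift cm [ 4.000e-02 -1.000e-02 -1.996e+01] turn [-0.  0.  0.] q [-0.52  0.64  1.33  0.    1.17  0.81] pos [ 0.5808 -0.2906  0.0804] yaw [-180.    0.  -76.] t 4.3 F [-0.1  0.3 -0.9] M [-0.03  0.02  0.01] w 0.038049135355090115
```

```bash
python3 -m inch '[0,0,0,0,0,0,0, 0,0,0,0,0,0,0, 0,0,0,0,0,0,0, 0,0,0,0,0,0,0, 0,0,-0.5,0,0,0,0, 0,0,-1.5,0,0,0,0, 0,0,-2,0,0,0,0, 0,0,-2,0,0,0,0, 0,0,-2,0,0,0,0, 0,0,-2,0,0,0,0, 0,0,-2,0,0,0,0, 0,0,-2,0,0,0,0, 0,0,-2,0,0,0,0, 0,0,-2,0,0,0,0, 0,0,-1.5,0,0,0,0, 0,0,-0.5,0,0,0,0, 0,0,0,0,0,0,0]'; python3 go.py .541 -.0147 .28 82.7
```

```text
time_s: 6.42
ee_pos: [0.5808, -0.2907, 0.2804]
eef_rot: [3.142, 0.0, -1.326]
force: [-0.4, 0.2, -3.4]
grip_width: 0.0279
shift cm [-27.74  -2.83   0.04] turn [-0.     0.    -2.769] q [-0.52  0.49  1.08  0.    1.56  0.81] pos [ 0.5808 -0.2907  0.2804] yaw [180.   0. -76.] t 6.425 F [-0.4  0.2 -3.4] M [0.04 0.03 0.02] w 0.027893625420341805
```

```bash
python3 -m inch '[-0.7,-0.07,0,0,0,0,0, -1.5,-0.15,0,0,0,0,0, -2.2,-0.23,0,0,0,0,0, -2.2,-0.23,0,0,0,0,0, -2.2,-0.23,0,0,0,0,0, -2.2,-0.23,0,0,0,0,0, -2.2,-0.23,0,0,0,0,0, -2.2,-0.23,0,0,0,0,0, -2.2,-0.23,0,0,0,0,0, -2.2,-0.23,0,0,0,0,0, -2.2,-0.23,0,0,0,0,0, -2.2,-0.23,0,0,0,0,0, -1.7,-0.15,0,0,0,0,0, -1.3,-0.1,0,0,0,0,0, -0.6,-0.06,0,0,0,0,0]' && python3 -m inch '[0,0,0,0,0,-0.05,0, 0,0,0,0,0,-0.1,0, 0,0,0,0,0,-0.15,0, 0,0,0,0,0,-0.15,0, 0,0,0,0,0,-0.15,0, 0,0,0,0,0,-0.15,0, 0,0,0,0,0,-0.15,0, 0,0,0,0,0,-0.15,0, 0,0,0,0,0,-0.15,0, 0,0,0,0,0,-0.15,0, 0,0,0,0,0,-0.15,0, 0,0,0,0,0,-0.15,0, 0,0,0,0,0,-0.15,0, 0,0,0,0,0,-0.15,0, 0,0,0,0,0,-0.15,0, 0,0,0,0,0,-0.15,0, 0,0,0,0,0,-0.15,0, 0,0,0,0,0,-0.15,0, 0,0,0,0,0,-0.15,0, 0,0,0,0,0,-0.15,0]'
cat > d.py <<'E'
from h import *; from b import rect
o=ctrl.get_obs(); c=o['ee_pos'][:2]; zb=o['ee_pos'][2]-.080
o,im,d=shot('wrist','w2'); P=cloud('wrist',d,o)
print('caddy walls wrist',rect(P,c,.125,zb+.062,zb+.085))
for n in ('top','scene'):
    o,im,d=shot(n,n+'2'); P=cloud(n,d)
    print(n,'loaded rim',rect(P,(.541,-.0147),.15,.078,.095),'caddy walls',rect(P,c,.125,zb+.062,zb+.085))
E
python3 d.py; python3 go.py .541 -.0147 .28 82.7
```

```text
time_s: 8.3
ee_pos: [0.5408, -0.0135, 0.2805]
eef_rot: [-3.142, -0.0, -1.326]
force: [0.3, 0.3, -2.6]
grip_width: 0.0277
time_s: 10.8
ee_pos: [0.541, -0.0144, 0.2804]
eef_rot: [-3.142, 0.0, 1.528]
force: [-0.1, -1.0, -3.4]
grip_width: 0.028
caddy walls wrist (7900, 543.8, -14.0, 126.7, 176.4, 87.8, np.float64(0.2724))
top loaded rim (211, 485.3, -76.4, 32.5, 120.9, 82.6, np.float64(0.0841)) caddy walls (154, 499.7, -13.4, 129.8, 73.6, 83.4, np.float64(0.273))
scene loaded rim (582, 540.6, -14.1, 168.5, 220.4, 82.7, np.float64(0.0836)) caddy walls (584, 543.6, -13.2, 127.4, 181.2, 87.9, np.float64(0.2706))
shift cm [-0.04  0.01  0.04] turn [-0.     0.     0.078] q [-0.09  0.23  1.43 -0.    1.48 -1.62] pos [ 0.5409 -0.0143  0.2804] yaw [-180.     0.    87.1] t 10.95 F [ 0.6  0.6 -3.4] M [ 0.04 -0.16 -0.03] w 0.027797548558803387
```

```bash
python3 -m inch '[0,-0.1,0,0,0,0.045,0, 0,0,0,0,0,0.042,0, 0,0,1,0,0,0,0, 0,0,2,0,0,0,0, 0,0,2,0,0,0,0, 0,0,2,0,0,0,0, 0,0,1.5,0,0,0,0, 0,0,1,0,0,0,0, 0,0,0.5,0,0,0,0, 0,0,0,0,0,0,0, 0,0,0,0,0,0,0]'
cat > e.py <<'E'
from h import *; from b import rect
import sys
o=ctrl.get_obs(); c=o['ee_pos'][:2]; zb=o['ee_pos'][2]-.080; k=sys.argv[1]
o,im,d=shot('wrist','w'+k); P=cloud('wrist',d,o); print('wrist: caddy',rect(P,c,.1,zb+.062,zb+.085))
o,im,d=shot('scene','s'+k); P=cloud('scene',d); print('scene rim',rect(P,(.541,-.0147),.15,.078,.091),'caddy',rect(P,c,.1,zb+.064,zb+.085))
o,im,d=shot('top','t'+k)
a=np.vstack([cv2.resize(cv2.imread(f'pics/s{k}.png')[120:260,260:480],None,fx=2.5,fy=2.5),cv2.resize(cv2.imread(f'pics/w{k}.png'),(550,344))[:250]])
cv2.imwrite(f'pics/v{k}.png',a[:600])
E
python3 e.py 3; python3 go.py .541 -.0147 .1535 82.7
```

```text
time_s: 12.32
ee_pos: [0.5401, -0.0141, 0.181]
eef_rot: [3.141, -0.0, 1.437]
force: [0.1, -0.2, -2.0]
grip_width: 0.0276
wrist: caddy (7588, 542.9, -13.9, 126.8, 176.3, 82.6, np.float64(0.173))
scene rim (456, 541.0, -14.1, 168.0, 220.5, 82.6, np.float64(0.0837)) caddy (412, 543.0, -13.5, 126.1, 181.5, 82.3, np.float64(0.1724))
shift cm [-0.05  0.1   2.73] turn [ 0.001 -0.    -0.006] q [-0.09  0.3   1.58  0.    1.26 -1.53] pos [ 0.5401 -0.0141  0.1808] yaw [180.   -0.   82.3] t 12.475 F [-0.3  0.7 -3.6] M [ 0.04 -0.08 -0.  ] w 0.02754614471602234
```

View pics/v3.png

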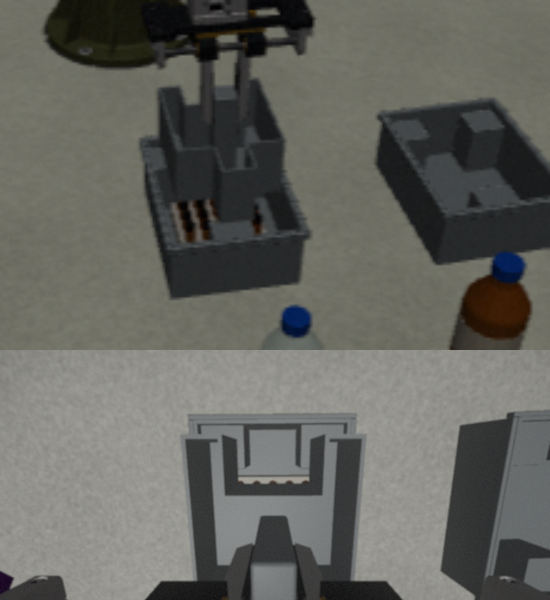

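Run:
```python
from h import *
P=cloud('top',np.load('pics/top1.npy')); a=np.radians(-7.3)
for l in [(.078,0),(-.078,0),(.078,.055),(.078,-.055),(-.078,.055),(-.078,-.055)]:
    x=.541+l[0]*np.cos(a)-l[1]*np.sin(a); y=-.0147+l[0]*np.sin(a)+l[1]*np.cos(a)
    m=np.hypot(P[...,0]-x,P[...,1]-y)<.008; print(l,P[m][:,2].mean().round(3) if m.any() else None)
```

```text
(0.078, 0) 0.072
(-0.078, 0) 0.004
(0.078, 0.055) 0.004
(0.078, -0.055) 0.004
(-0.078, 0.055) 0.072
(-0.078, -0.055) 0.072
```

```bash
python3 -m inch '[0,0,0.6,0,0,0,0, 0,0,0.8,0,0,0,0, 0,0,0.5,0,0,0,0, 0,0,0.3,0,0,0,0, 0,0,0.2,0,0,0,0, 0,0,0,0,0,0,0, 0,0,0.1,0,0,0,0, 0,0,0.1,0,0,0,0, 0,0,0,0,0,0,0]'; python3 go.py .541 -.0147 .1535 82.7
```

```text
time_s: 13.6
ee_pos: [0.5399, -0.014, 0.1544]
eef_rot: [-3.141, -0.0, 1.437]
force: [0.3, 0.3, -2.9]
grip_width: 0.0277
shift cm [-0.05  0.12  0.09] turn [-0.    -0.    -0.006] q [-0.09  0.33  1.61  0.    1.21 -1.53] pos [ 0.5399 -0.014   0.1544] yaw [-180.    -0.    82.3] t 13.6 F [ 0.3  0.3 -2.9] M [ 0.08 -0.08  0.01] w 0.027725902531414544
```

```bash
python3 -m inch '[0,0,0.05,0,0,0,0, 0,0,0,0,0,0,0, 0,0,0.05,0,0,0,0, 0,0,0,0,0,0,0]'; python3 go.py .541 -.0147 .1535 82.7
```

```text
time_s: 14.1
ee_pos: [0.5399, -0.014, 0.1534]
eef_rot: [-3.142, 0.0, 1.437]
force: [0.5, 0.1, -3.3]
grip_width: 0.0278
shift cm [-0.05  0.12 -0.01] turn [-0.     0.    -0.006] q [-0.09  0.33  1.61 -0.    1.2  -1.53] pos [ 0.5399 -0.014   0.1534] yaw [-180.     0.    82.3] t 14.1 F [ 0.5  0.1 -3.3] M [ 0.04 -0.17 -0.03] w 0.02784042236476743
```

```bash
python3 -m inch '[0,0,0.05,0,0,0,0, 0,0,0,0,0,0,0, 0,0,0.03,0,0,0,0, 0,0,0,0,0,0,0]'; python3 go.py .541 -.0147 .1535 82.7
```

```text
time_s: 14.6
ee_pos: [0.54, -0.014, 0.1534]
eef_rot: [3.141, -0.0, 1.437]
force: [-5.4, -0.6, 6.8]
grip_width: 0.0277
shift cm [-0.05  0.11 -0.01] turn [ 0.001 -0.    -0.006] q [-0.09  0.33  1.61 -0.    1.2  -1.53] pos [ 0.54   -0.014   0.1534] yaw [180.   -0.   82.3] t 14.6 F [-5.4 -0.6  6.8] M [ 0.09  0.79 -0.03] w 0.027669670185513678
```

Contact came at the expected height (73 mm). Next: release, retreat and look.

```bash
python3 -m inch '[0,0,-0.04,0,0,0,0, 0,0,0,0,0,0,0.4, 0,0,0,0,0,0,0.6, 0,0,0,0,0,0,0.7, 0,0,0,0,0,0,0.7, 0,0,0,0,0,0,0.7, 0,0,0,0,0,0,0.7]' && python3 -m inch '[0,0,-1,0,0,0,0.7, 0,0,-2,0,0,0,0.7, 0,0,-2,0,0,0,0.7, 0,0,-2,0,0,0,0.7, 0,0,-2,0,0,0,0.7, 0,0,-2,0,0,0,0.7, 0,0,-2,0,0,0,0.7, 0,-2,-1,0,0,0,0.7, 0,-3,0,0,0,0,0.7, 0,-3,0,0,0,0,0.7, 0,-3,0,0,0,0,0.7, 0,-3,0,0,0,0,0.7, 0,-2,0,0,0,0,0.7, 0,0,0,0,0,0,0.7]'
cat > f.py <<'E'
from h import *; from b import rect
for n in ('scene','top'):
    o,im,d=shot(n,n+'9'); P=cloud(n,d)
    print(n,'loaded rim',rect(P,(.541,-.0147),.15,.078,.092),'caddy',rect(P,(.541,-.0147),.14,.138,.158),'post',rect(P,(.541,-.0147),.05,.18,.21),'empty',rect(P,(.58,.31),.15,.078,.095))
    m=(np.hypot(P[...,0]-.541,P[...,1]+.0147)<.13)&(P[...,2]>.138)&(P[...,2]<.158); q=P[m]
    print('slope mm/m',(np.linalg.lstsq(np.c_[q[:,:2]-[.541,-.0147],np.ones(len(q))],q[:,2],rcond=None)[0]*1000).round(1))
cv2.imwrite('pics/v9.png',np.vstack([cv2.resize(cv2.imread(f'pics/{n}9.png')[r:r+140,c:c+260],None,fx=2.1,fy=2.1) for n,r,c in (('scene',120,240),('top',120,200))]))
E
python3 f.py
```

```text
time_s: 15.48
ee_pos: [0.5399, -0.014, 0.153]
eef_rot: [3.142, -0.0, 1.437]
force: [0.8, -0.0, -0.1]
grip_width: 0.0661
time_s: 17.23
ee_pos: [0.3809, 0.0074, 0.2941]
eef_rot: [3.139, -0.0, 1.437]
force: [0.1, 0.3, 0.5]
grip_width: 0.0658
scene loaded rim (725, 540.9, -13.7, 168.4, 222.4, 82.8, np.float64(0.0841)) caddy (447, 543.8, -13.4, 127.5, 181.1, 82.5, np.float64(0.145)) post (90, 542.3, -14.0, 27.6, 32.0, 80.0, np.float64(0.1892)) empty (659, 579.0, 311.6, 173.2, 223.1, 85.0, np.float64(0.0832))
slope mm/m [-4.00e-01 -1.00e-01  1.45e+02]
top loaded rim (1403, 542.3, -15.2, 168.3, 218.3, 82.8, np.float64(0.0833)) caddy (493, 545.4, -14.8, 126.3, 176.1, 82.4, np.float64(0.1461)) post (160, 544.5, -15.2, 27.6, 27.2, 0.2, np.float64(0.1917)) empty (1186, 579.7, 309.1, 169.7, 218.5, 85.0, np.float64(0.0833))
slope mm/m [ -3.4  -8.1 146.1]
```

View pics/v9.png

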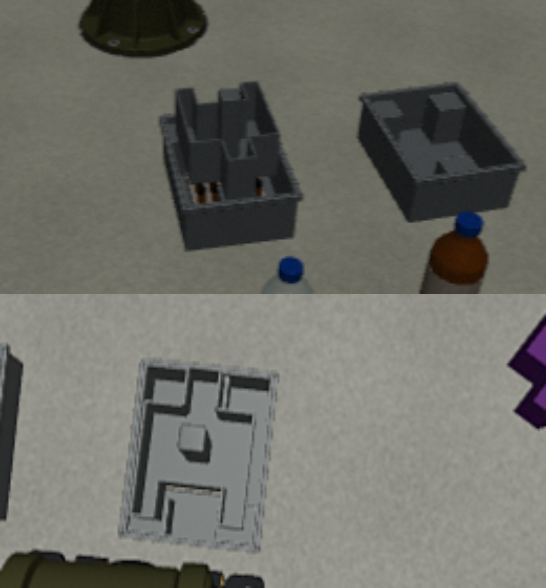

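The caddy stands level and centred about 3 mm along x from the tote's centre, with its wall tops at about 146 mm and the tongue on the single far ledge (top crop about (205,385)). Both totes are unmoved. Handing in.

```bash
python3 -c "
from station import ctrl
print(ctrl.get_obs()['force'].round(1),ctrl.hand_in())"
```

```text
the job is handed in; nothing more can be done
[ 0.   0.6 -0.6] None
```

The caddy now stands as an upper tier on the tote with the vials, and the job was handed in at about 17 s of the 43 s allowed. I gripped it by the post, lifted it and turned it about 159°. Together with its starting angle, that put it half way round relative to the tote. I then lowered it in small steps until contact and released it.

Last checks, with the gripper clear and no contact force:
- **Height and level:** the caddy's wall tops read about 146 mm (148 mm expected). They are level within 0.5°, so the caddy rests on the ledges and has not nested on the vials.
- **Position:** it is about 3 mm off the tote's centre along x, well inside the 12 mm play, and its yaw agrees with the tote's to 0.4°.
- **Direction:** the tongue lies on the single middle ledge. I had confirmed from depth which end that ledge is on before lowering.
- **Other things:** both totes are where they started, to within 1 mm, and the purple look-alike was not touched.

The cameras disagreed by 1 to 2 mm on absolute positions, which is within their calibration. The top camera also showed a slightly larger slope than the scene camera. No check failed.

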